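Seat the screen in the nutrient-line filter and shut it

ROBOT

A 6-joint arm with a two-finger parallel gripper is mounted at the origin on a cart in front of the work surface, level with it; the furniture and walls round the work are solid. World frame = base frame: x ahead of the robot, y to its left, z up, the work surface at z = 0. Lengths are in m, angles in rad, forces in N, time in s.
With the tool pointing down it reaches from about 0.4 to 0.925 m from the base axis. Payload 12.5 kg.
Tool frame: the origin (TCP) lies midway between the tips of the shut fingers; the grasp point (between the pads) lies 19 mm behind it; z points along the fingers, y is the line along which they close (so a half turn about z gives the same grasp; the last joint's range is limited). The gripper opens to 95 mm and grips with 3 to 60 N. Pads are 20 mm wide; open, the fingers measure 119 mm over their backs; the gripper's body (75 mm by 180 mm) begins 59 mm behind the grasp point.
Start: joints at [1.117, 0.491, 1.559, -0, 1.092, -0.106], TCP at [0.213, 0.588, 0.215] pointing down, gripper open.
Joint ranges: [-3.1, 3.1], [-0.84, 2.19], [0.05, 2.79], [-1.13, 4.28], [0.06, 2.93], [-2.69, 2.69]. Speed limits (rad/s): [2.22, 2.22, 2.79, 3.14, 3.14, 3.14].

INTERFACE

Orientations are given as a 3x3 rotation matrix whose columns are the frame's x, y, z axes.
In Python, from rig import bot gives the robot as it stands.
- The arm moves only by the tool apply_moves, never from a script. Its argument "series" is one flat list of numbers, 7 for each row, row after row: the shift along the tool's x, y, z in m, then the turn, a rotation vector about the tool's x, y, z in degrees, then the gripper command: -1 is fully open, 1 is shut, values between are in proportion. A call has 1 to 20 rows; each row is the pose to reach, as a shift and turn from the pose commanded when the call began, along the tool's axes at that moment; what a row does not reach only later rows make up. A row lasts 1/10 s, in which the tool goes at most 50 mm and 8.59 degrees, less where a joint would pass 70% of its speed; a pose out of reach is approached as far as the arm can. A call with a gripper value outside its range is refused whole. The fingers move at their own pace and stop on an object; "newtons" is the grip in N (left out, the last holds). Time passes only in rows, so rows that repeat a pose let the fingers close. It gives the time, the measured TCP pose, the force, the opening and the grip force at its end, in the units of the state.
- bot.sense(): the state, without advancing time (a new reading comes with each control period).
- bot.get_image(name): name is "scene" or "top" or "wrist"; returns (picture, depth): 384x512x3 uint8, red, green, blue; 384x512 float32, m along the optical axis (not along the pixel's ray), 0 where there is no reading.
- bot.camera_model(name): a dict with "intrinsics" (3x3 intrinsics, pixels), "R" (3x3) and "t" (3): a world point X has camera coordinates R X + t; the wrist camera has in their place "tool_from_camera" (4x4, takes a point from camera to tool coordinates, whose origin is the TCP and whose axes are the flange's). Camera axes: x right, y down, z forward; pixel columns grow to the right and rows downward; lengths in m; the calibration is good to about 2 mm. A picture is of the moment at which its call begins: read the wrist's pose just before it. camera_model takes no time and is no camera call.
- bot.hand_in(): hands the job in; it is judged then, once.
The state is a dict: "clock": time; "joint_positions": joint angles; "qd": joint speeds; "joint_torque": joint torques, N m; "tcp_pos": TCP position; "eef_rot": TCP orientation; "force": force on the tool from outside, world axes, zero at the start; "ft_torque": the same for the moment, N m; "grip_width": opening from 0.0 (shut) to 1.0 (fully open); "gripper_force": force on a finger pad.
Only numpy, scipy, OpenCV 4.12 (cv2) and the standard library are available. Lean on these libraries where they do the work, as an engineer would, in place of code of your own. Each camera call takes 0.05 s, during which the arm holds its last target. There are 200 camera calls.

TASK

Put the feed-line filter back together using fingertip pushes only, without pinching or lifting anything: nudge the yellow-rimmed screen across the flange of the blue filter until it drops flat into its round seat, swing the hinged cover shut over it, then push the red-pinned catch round to its stop so that it locks the cover down. Leave the dirty brown screen, the brush, the terracotta pot and the dropper bottle where they are.

Things in the scene. Friction and masses are not known exactly. Their poses are not given: they have to be found in the camera images.
- filter: Blue cast filter, fixed to the bench, turned up to 0.4 rad. Origin on the bench under the seat's centre, z up; flat round flange 164 mm across at z = 75 mm. In its frame the cover's hinge is at -y, the catch at +y, the screen starts on the flange's -x part. Below the flange: 150 mm square foot plate; pipe stubs along y, to 140 mm out, 62 mm high.
- seat (a point): Centre of the seat's mouth, level with the flange face (z = 75 mm), axes as the filter's. The seat is a round recess 65 mm across and 9 mm deep; its flat bottom is a blue ledge round a perforated steel backing plate.
- screen: Filter screen: flat rigid disc 61 mm across, 8 mm thick, 35 to 70 g, yellow rim, steel mesh. Origin at the centre of its underside. Starts loose on the flange, centre 36 to 54 mm from the seat's centre, overhanging the seat's edge; it stays flat as it slides and tips in when about 10 mm off-centre. Seated, its top is 1 mm below the flange face.
- cover (a joint): Hinge of the round blue cover (97 mm across, clear window, 10 mm thick), rad: 0 = shut flat, grows as it opens; starts at 1.9 to 2.2 (leaning outward), stop at 2.25. Axis along the filter's x, 62 mm from the seat's centre towards -y, 8 mm above the flange. Stiff: stays where left above 1.0 rad, sinks shut by its weight within 5 s from below 0.7 rad. 2 to 4 N at the edge moves it.
- cover_edge (a point): Middle of the outer edge of the cover's ear (24 mm wide, 8 mm thick), 126 mm from the hinge axis. Site axes: x along the hinge, y from the hinge towards this edge, z out of the cover's outer face (the upper face when shut).
- catch (a joint): Turn catch, rad: 0 = open, grows counter-clockwise from above to its stop, 1.571 = locked; starts at 0 to 0.3. Upright pivot 78 mm from the seat's centre towards the filter's +y. At 0 the handle points along the filter's +x; locked, it points out along +y and the 28 mm toe opposite lies over the cover's ear. It blocks the cover unless that is shut first. 1 N at the pin turns it.
- catch_pin (a point): Top centre of the red upright pin (14 mm across, 24 mm high) on the catch's handle, 56 mm from the pivot, 38 mm above the flange face. The bar under it is 12 mm wide, 12 to 20 mm above the flange. Site axes turn with the handle: x outward along it, y the way it turns to lock.
- old_screen: Dirty brown screen of the same size lying on the bench, loose; origin at the centre of its underside. Not to be used.
- brush: Wooden cleaning brush, 62 x 152 x 46 mm, long axis its y, loose on the bench; origin at the centre of its underside. Leave alone.
- pot_4: Small terracotta pot, 60 mm across, 54 mm high, loose; origin at the centre of its underside. Leave alone.
- dropper: Amber dropper bottle, 33 mm across, 102 mm high, loose; origin at the centre of its underside. Leave alone.
Mind the look-alikes: they are no part of the job. Several things have the shape of the screen; the one meant has the colours described above.

How it is judged:
By the outcome, as a careful person would: the job done as asked, in the order asked, and still so for the second after the job is handed in, with the robot touching nothing.
It also fails if it takes over 59 s, if anything falls off the work surface, if the arm or the gripper's body presses on something with over 40 N, if the wrist force passes 120 N, or if a joint passes its speed limit or range.

## Working session

There is one attempt and no reset: what is moved stays moved. The work goes in short steps, Python scripts to look and compute and a tool call to move; the robot and the scene stay as the last step left them, time stands still between calls to the robot, and variables do not carry over. Pictures are saved under pics/ and viewed, at most 10 in all, crops included, and the job is handed in when it is done.

Besides the shell and the picture viewer there is one more tool, called after "Emit:" as name(argument=value, ...), one argument or row to a line, values as JSON. apply_moves: Moves the arm, as the interface text tells. Its arguments: {"type":"object","properties":{"series":{"type":"array"},"newtons":{"type":"number"}},"required":["series"]}

```bash
mkdir -p pics; ls
cat > h.py <<'E'
import numpy as np, cv2
from rig import bot
def save(n,img): cv2.imwrite('pics/'+n+'.png',cv2.cvtColor(img,cv2.COLOR_RGB2BGR))
def cam(name):
    m=bot.camera_model(name)
    K=np.array(m["intrinsics"])
    if name=="wrist":
        s=bot.sense();T=np.eye(4);T[:3,:3]=np.array(s["eef_rot"]).reshape(3,3);T[:3,3]=s["tcp_pos"]
        W=T@np.array(m["tool_from_camera"]).reshape(4,4)
        return K,W[:3,:3],W[:3,3]
    R=np.array(m["R"]);t=np.array(m["t"]);return K,R.T,-R.T@t
def ray(c,u,v,z):
    K,R,o=c;d=R@np.linalg.solve(K,[u,v,1.]);return o+d*(z-o[2])/d[2]
def cloud(c,D):
    K,R,o=c;v,u=np.mgrid[:D.shape[0],:D.shape[1]]
    p=np.stack([(u-K[0,2])/K[0,0]*D,(v-K[1,2])/K[1,1]*D,D],-1)
    return p@R.T+o
E
python3 - <<'E'
from h import *
s=bot.sense();print(s)
for n in ("scene","top"):
    c=cam(n);im,D=bot.get_image(n);np.savez('pics/'+n+'0.npz',im=im,D=D);save(n+'0',im);print(n,c)
E
```

```text
pics
{'clock': 0.0, 'joint_positions': array([ 1.11741240e+00,  4.91532856e-01,  1.55947053e+00, -2.47493772e-05,
        1.09170683e+00, -1.05552921e-01]), 'qd': array([-0.00139432, -0.00153406, -0.00199438,  0.00091055,  0.00052617,
       -0.0007359 ]), 'joint_torque': array([-1.24952228e-03, -6.12658381e+01, -2.58171755e+01,  6.90958207e-02,
        4.83773765e-02, -1.10955170e-04]), 'tcp_pos': array([0.21288041, 0.58735438, 0.21407108]), 'eef_rot': array([[-9.40118115e-01,  3.40848513e-01, -4.69759259e-04],
       [ 3.40848823e-01,  9.40117573e-01, -1.01427453e-03],
       [ 9.59149690e-05, -1.11365475e-03, -9.99999375e-01]]), 'force': array([ 0.16136685, -0.14314812,  0.22245816]), 'ft_torque': array([-0.0035933 ,  0.03621497, -0.02380188]), 'gripper_force': 0.0, 'grip_width': 0.9969613514377385}
scene (array([[415.71498843,   0.        , 258.37239411],
       [  0.        , 415.71498843, 199.27834546],
       [  0.        ,   0.        ,   1.        ]]), array([[ 0.82937797, -0.30985948,  0.46488631],
       [-0.55866369, -0.4677173 ,  0.6849346 ],
       [ 0.0052019 , -0.82778477, -0.56102167]]), array([ 0.06883018, -0.85424759,  0.66265063]))
top (array([[451.92088176,   0.        , 263.70886109],
       [  0.        , 451.92088176, 194.9574875 ],
       [  0.        ,   0.        ,   1.        ]]), array([[-0.02706076, -0.99063277,  0.13384481],
       [-0.99963271,  0.02662062, -0.00507725],
       [ 0.00146666, -0.13393305, -0.9909893 ]]), array([ 0.38495711, -0.1439038 ,  1.33511802]))
```

View pics/scene0.png

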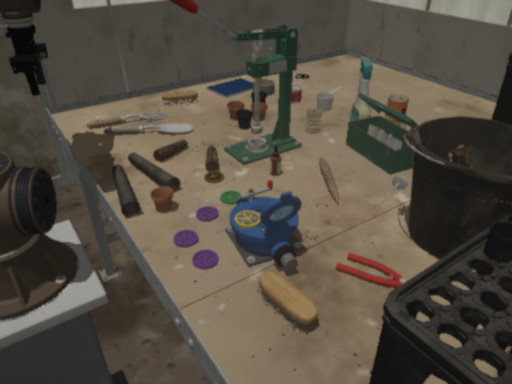

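View pics/top0.png

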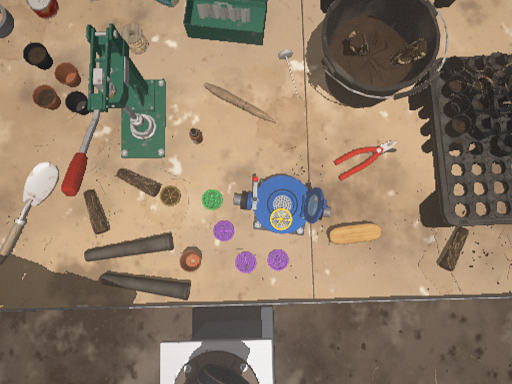

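The yellow-rimmed screen sits on the blue flange at top (281,218). Look-alikes, all on the bench: purple discs at (223,230), (245,262) and (277,259), a green one at (212,199), and the brown old screen at (171,195). The red pin is at (255,180) and the open cover at (314,205). I'll check the choice in a close crop and measure.

Run:
```python
from h import *
z=np.load('pics/top0.npz');im,D=z['im'],z['D'];c=cam('top');P=cloud(c,D)
cr=im[150:260,215:345];save('crop0',cv2.resize(cr,None,fx=6,fy=5.4,interpolation=cv2.INTER_CUBIC))
hsv=cv2.cvtColor(im,cv2.COLOR_RGB2HSV)
win=np.zeros(D.shape,bool);win[150:260,215:345]=1
def ctr(m,zz):
    v,u=np.nonzero(m);return len(u),(u.mean(),v.mean()),ray(c,u.mean(),v.mean(),zz)
yel=win&(hsv[...,0]>18)&(hsv[...,0]<32)&(hsv[...,1]>130)&(P[...,2]>.06)
cs=np.argwhere(yel)[:,::-1].astype(np.float32);(e,r)=cv2.minEnclosingCircle(cs);print('screen',ray(c,*e,.083),r,ctr(yel,.083))
red=win&((hsv[...,0]<8)|(hsv[...,0]>172))&(hsv[...,1]>140)&(P[...,2]>.04);print('red',ctr(red,.11));print(P[red][:,2])
blue=win&(hsv[...,0]>100)&(hsv[...,0]<125)&(hsv[...,1]>120)
fl=blue&(abs(P[...,2]-.075)<.006)
from scipy.optimize import least_squares
q=P[fl][:,:2];print('flange',len(q),q.min(0),q.max(0),np.median(P[fl][:,2]))
h,_=cv2.findContours(fl.astype(np.uint8),0,1);k=max(h,key=cv2.contourArea)[:,0].astype(float)
w=np.array([ray(c,*a,.075)[:2] for a in k])
f=least_squares(lambda p:np.hypot(*(w-p[:2]).T)-.0815,w.mean(0),loss='soft_l1',f_scale=.002);print('centre',f.x,np.sort(abs(f.fun))[len(w)//2])
cov=win&(P[...,2]>.095)&blue
print('cover n',cov.sum());np.set_printoptions(precision=3,suppress=True)
Q=P[cov];print(Q.min(0),Q.max(0))
for zz in np.arange(.09,.21,.015):
    a=Q[abs(Q[:,2]-zz)<.0075]
    if len(a):print(zz,len(a),a.mean(0),a.min(0),a.max(0))
# centre plane hole : steel
```

```text
screen [ 0.48656495 -0.19480008  0.083     ] 10.935662269592285 (149, (np.float64(280.5436241610738), np.float64(218.51006711409397)), array([ 0.48685202, -0.19525727,  0.083     ]))
red (21, (np.float64(255.0), np.float64(178.38095238095238)), array([ 0.59703513, -0.12749196,  0.11      ]))
[0.11763859 0.11089001 0.11212372 0.11516406 0.11127612 0.11254225
 0.1058356  0.11346422 0.11631269 0.11741146 0.11242032 0.11155794
 0.10880906 0.11541456 0.11028058 0.110221   0.09859428 0.10843258
 0.11001459 0.11125011 0.09553941]
flange 1429 [ 0.44937821 -0.27024171] [ 0.60865313 -0.10861715] 0.07484141900217489
centre [ 0.52906453 -0.20034439] 0.002600988987002645
cover n 72
[ 0.385 -0.305  0.116] [ 0.548 -0.144  1.335]
0.12 6 [ 0.527 -0.27   0.117] [ 0.516 -0.273  0.116] [ 0.535 -0.267  0.12 ]
0.15 2 [ 0.471 -0.278  0.154] [ 0.47  -0.279  0.152] [ 0.472 -0.277  0.156]
0.16499999999999998 8 [ 0.477 -0.285  0.166] [ 0.472 -0.288  0.159] [ 0.484 -0.281  0.171]
0.18 31 [ 0.505 -0.294  0.181] [ 0.481 -0.3    0.173] [ 0.548 -0.286  0.187]
0.195 16 [ 0.513 -0.302  0.199] [ 0.503 -0.305  0.188] [ 0.531 -0.296  0.202]
```

View pics/crop0.png

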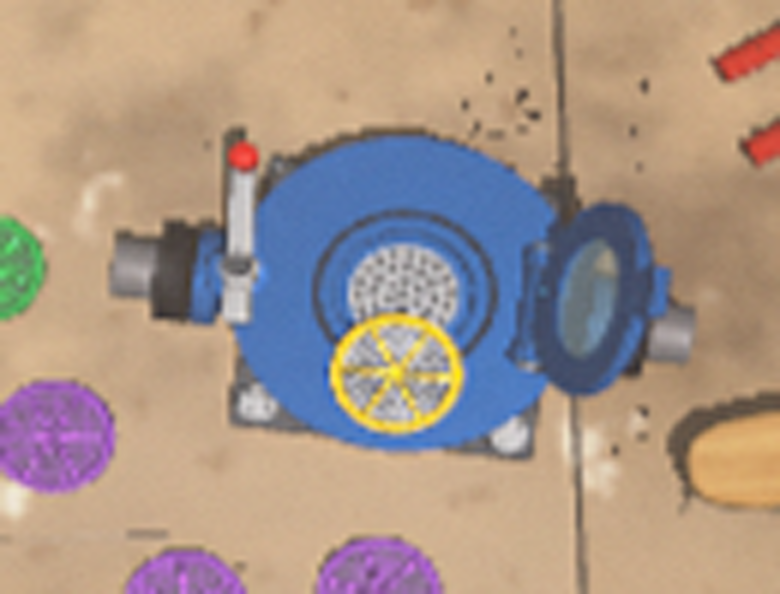

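The crop confirms the yellow-rimmed screen on the flange at crop (397,373). The seat is at about (405,290), the red pin at (243,157), and the pipe stub ends are at (140,265) and (680,330). Next I'll go above it for a close look.

```bash
cat >> h.py <<'E'
np.set_printoptions(precision=4,suppress=True)
def rel(p,yaw=None):
    "shift in tool axes (mm) and turn about tool z (deg) to world p with tool y at angle yaw, tool down"
    s=bot.sense();R=np.array(s["eef_rot"]).reshape(3,3)
    t=(np.array(p)-s["tcp_pos"])@R*1000
    a=0 if yaw is None else -np.degrees((yaw-np.arctan2(R[1,1],R[0,1])+np.pi)%(2*np.pi)-np.pi)
    print(np.round(t,1),'turn z',round(a,1))
E
python3 - <<'E'
from h import *
print(np.array(bot.camera_model('wrist')['tool_from_camera']))
c=cam('top')
for z in(.05,.06):
    a=ray(c,215+140/6,150+265/5.4,z);b=ray(c,215+680/6,150+330/5.4,z);d=(a-b)[:2];print(a,b,np.hypot(*d),'yaw',-np.arctan2(d[0],d[1]))
rel([.42,.22,.3],0.5);rel([.45,-.19,.33],-.13)
E
```

```text
[[ 0.0008 -0.9588 -0.2842  0.0807]
 [ 1.      0.0008 -0.      0.0002]
 [ 0.0003 -0.2842  0.9588 -0.1706]
 [ 0.      0.      0.      1.    ]]
[ 0.5486 -0.0775  0.05  ] [ 0.507  -0.3338  0.05  ] 0.25962670951650946 yaw -0.1607467591412607
[ 0.5473 -0.078   0.06  ] [ 0.5061 -0.3323  0.06  ] 0.2576064537438482 yaw -0.16074675914126105
[-319.9 -274.9  -85.6] turn z 41.4
[-487.9 -650.1 -115.3] turn z 77.5
```

Run:
```python
from h import *
rel([.42,.22,.3],0.5);rel([.51,-.17,.28],-.15)
```

```text
[-319.9 -274.9  -85.6] turn z 41.4
[-537.5 -610.8  -65.3] turn z 78.7
```

Emit:
apply_moves(
  series=[-0.04,-0.034,-0.03,0,0,8,1,-0.08,-0.068,-0.06,0,0,16,1,-0.13,-0.11,-0.08,0,0,24,1,-0.18,-0.15,-0.085,0,0,32,1,-0.22,-0.19,-0.085,0,0,36,1,-0.26,-0.225,-0.085,0,0,38,1,-0.3,-0.26,-0.085,0,0,41,1,-0.32,-0.295,-0.085,0,0,45,1,-0.345,-0.335,-0.085,0,0,49,1,-0.365,-0.375,-0.083,0,0,53,1,-0.39,-0.415,-0.08,0,0,57,1,-0.41,-0.45,-0.08,0,0,61,1,-0.435,-0.485,-0.078,0,0,65,1,-0.455,-0.52,-0.076,0,0,69,1,-0.475,-0.555,-0.074,0,0,73,1,-0.495,-0.59,-0.07,0,0,77,1,-0.525,-0.61,-0.066,0,0,78.6,1,-0.539,-0.61,-0.066,0,0,78.6,1,-0.539,-0.61,-0.066,0,0,78.6,1,-0.539,-0.61,-0.066,0,0,78.6,1],
)

```text
clock: 2.1
tcp_pos: [0.5113, -0.1691, 0.2802]
eef_rot: [[0.148, 0.989, -0.001], [0.989, -0.148, 0.001], [0.0, -0.001, -1.0]]
force: [-0.4, 0.4, -0.2]
grip_width: 0.002
gripper_force: 0.0
```

Run:
```python
from h import *
c=cam('wrist');im,D=bot.get_image('wrist');np.savez('pics/w1.npz',im=im,D=D,K=c[0],R=c[1],o=c[2]);save('w1',im)
hsv=cv2.cvtColor(im,cv2.COLOR_RGB2HSV);P=cloud(c,D)
def el(m,z,n):
    h,_=cv2.findContours(m.astype(np.uint8),0,1);k=max(h,key=cv2.contourArea);e=cv2.fitEllipse(cv2.convexHull(k));print(n,e,ray(c,*e[0],z),'diam',np.linalg.norm(ray(c,e[0][0]+e[1][0]/2,e[0][1],z)-ray(c,e[0][0]-e[1][0]/2,e[0][1],z)))
el((hsv[...,0]>18)&(hsv[...,0]<34)&(hsv[...,1]>120)&(P[...,2]>.06),.083,'screen')
red=((hsv[...,0]<8)|(hsv[...,0]>172))&(hsv[...,1]>140)&(P[...,2]>.08);el(red,.113,'pin')
blue=(hsv[...,0]>100)&(hsv[...,0]<125)&(hsv[...,1]>100)
fl=blue&(abs(P[...,2]-.075)<.005);print('flange z',np.median(P[fl][:,2]))
```

```text
screen ((208.85250854492188, 325.99774169921875), (15.861593246459961, 298.6412048339844), 89.49683380126953) [ 0.3995 -0.408   0.083 ] diam 0.025333138421062152
pin ((321.2794189453125, 129.81639099121094), (11.76563549041748, 12.856457710266113), 115.35729217529297) [ 0.5957 -0.1249  0.113 ] diam 0.013892137661828658
flange z 0.07568309294274278
```

View pics/w1.png

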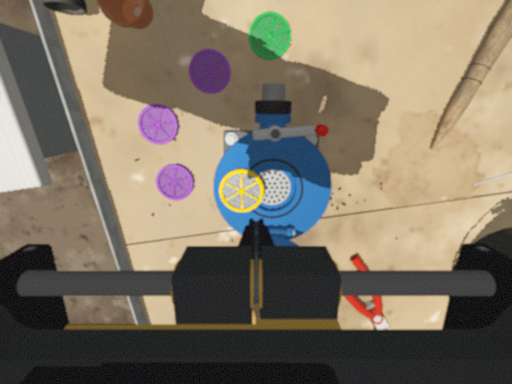

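The wrist view shows the screen at (242,191), the seat at about (276,187), the catch pivot at (275,134), and the pin at (321,130). The gripper hides the cover.

```bash
cat > m.py <<'E'
from h import *
from scipy.optimize import least_squares
def measure(im,D,c,show=True):
    hsv=cv2.cvtColor(im,cv2.COLOR_RGB2HSV);P=cloud(c,D);H,S,V=hsv[...,0],hsv[...,1],hsv[...,2]
    w=np.zeros(H.shape,bool);w[90:240,190:360]=1
    def big(m):
        h,_=cv2.findContours(m.astype(np.uint8),0,1);return max(h,key=cv2.contourArea)
    y=w&(H>18)&(H<34)&(S>120)&(P[...,2]>.055)
    k=cv2.convexHull(big(y));e=cv2.fitEllipse(k);sc=ray(c,*e[0],.083);print('screen',e,sc)
    fl=w&(H>100)&(H<125)&(S>90)&(abs(P[...,2]-.075)<.012)
    k=big(fl)[:,0].astype(float);q=np.array([ray(c,*a,.075)[:2] for a in k])
    f=least_squares(lambda p:np.hypot(*(q-p[:2]).T)-p[2],[.529,-.2,.082],loss='soft_l1',f_scale=.001);print('flange',f.x,np.median(abs(f.fun)))
    g=f.x[:2];r=np.hypot(P[...,0]-g[0],P[...,1]-g[1])
    dark=w&(V<70)&(r<.045)&(abs(P[...,2]-.072)<.02)
    return sc,g
if __name__=='__main__':
    z=np.load('pics/w1.npz');c=(z['K'],z['R'],z['o']);sc,g=measure(z['im'],z['D'],c)
    pv=ray(c,275.5,134,.097);pin=ray(c,321.3,129.8,.113);d=pin-pv;print('pivot',pv,'arm',np.hypot(*d[:2]),'ang',np.arctan2(d[1],d[0]))
    d=(pv[:2]-g);print('seat-pivot',np.hypot(*d),'yaw',-np.arctan2(d[0],d[1]))
    print('P pivot',cloud(c,z['D'])[134,275])
    cr=z['im'][90:245,180:370];save('crop1',cv2.resize(cr,None,fx=4,fy=3.8,interpolation=cv2.INTER_CUBIC))
E
python3 m.py
```

```text
screen ((241.66790771484375, 189.87289428710938), (42.467735290527344, 43.98423385620117), 84.22074890136719) [ 0.4879 -0.1923  0.083 ]
flange [ 0.5295 -0.1973  0.0794] 0.0019301124916461382
pivot [ 0.5425 -0.1232  0.097 ] arm 0.05326340213718751 ang -0.029955621761997862
seat-pivot 0.07519970659116831 yaw -0.17336205100709617
P pivot [ 0.5415 -0.1225  0.1036]
```

View pics/crop1.png

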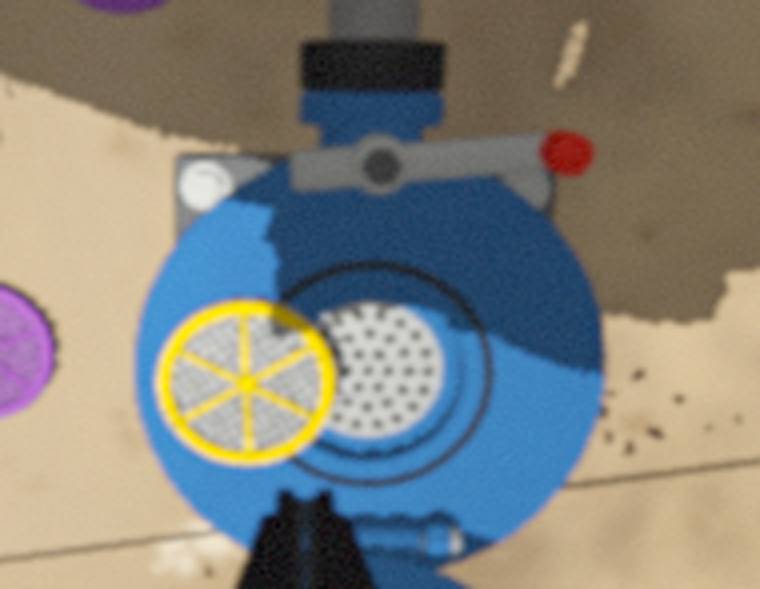

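The crop shows the concentric groove spanning crop x 262–492 and y 262–486. That puts its centre at (377,374), which is the seat. The screen is left of it at (247,382).

Run:
```python
from h import *
z=np.load('pics/w1.npz');c=(z['K'],z['R'],z['o'])
g=ray(c,274.25,188.4,.075);pv=ray(c,275.2,133.7,.098);sc=ray(c,241.67,189.9,.083)
print('seat',g,'r',np.linalg.norm(ray(c,180+262/4,188.4,.075)-g),np.linalg.norm(ray(c,180+492/4,188.4,.075)-g))
# plate lies at z~.066: crop centre of its right side/top
d=(pv-g)[:2];print(np.hypot(*d),'yaw',-np.arctan2(d[0],d[1]))
y=-.165;u=(g-sc)[:2];print('screen->seat',np.hypot(*u),'dir',np.arctan2(u[1],u[0]))
u/=np.hypot(*u);a=np.arctan2(u[1],u[0])
st=sc[:2]-u*(.0305+.012+.012);print('start',st);rel([*st,.12],a);rel([*st,.078],a)
```

```text
seat [ 0.5324 -0.1991  0.075 ] r 0.04010620136993091 0.040099801486683684
0.07698409191914618 yaw -0.12576215514265557
screen->seat 0.045053417666798136 dir -0.1506984104028391
start [ 0.434  -0.1842]
[-26.6 -74.  160.6] turn z 0.2
[-26.6 -74.  202.6] turn z 0.2
```

Emit:
apply_moves(
  series=[-0.02,-0.05,0.04,0,0,0,1,-0.028,-0.074,0.085,0,0,0,1,-0.028,-0.074,0.13,0,0,0,1,-0.028,-0.074,0.17,0,0,0,1,-0.028,-0.074,0.195,0,0,0,1,-0.028,-0.074,0.202,0,0,0,1,-0.028,-0.074,0.202,0,0,0,1,-0.028,-0.069,0.202,0,0,0,1,-0.028,-0.065,0.202,0,0,0,1,-0.028,-0.062,0.202,0,0,0,1,-0.028,-0.059,0.202,0,0,0,1,-0.028,-0.056,0.202,0,0,0,1,-0.028,-0.053,0.202,0,0,0,1,-0.028,-0.05,0.202,0,0,0,1,-0.028,-0.047,0.202,0,0,0,1,-0.028,-0.044,0.202,0,0,0,1,-0.028,-0.044,0.202,0,0,0,1],
)

```text
clock: 3.85
tcp_pos: [0.4645, -0.1908, 0.0785]
eef_rot: [[0.148, 0.989, 0.0], [0.989, -0.148, -0.0], [0.0, 0.0, -1.0]]
force: [0.2, -0.7, -0.4]
grip_width: 0.003
gripper_force: 0.0
```

Run:
```python
from h import *
c=cam('wrist');im,D=bot.get_image('wrist');ct=cam('top');it,Dt=bot.get_image('top')
np.savez('pics/w2.npz',im=im,D=D,K=c[0],R=c[1],o=c[2])
a=cv2.resize(im[60:380,100:420],(480,480));b=cv2.resize(it[150:260,215:325],(480,480)) 
save('c2',np.hstack([a,b])[:, :800*2][:,:960]) if 0 else save('c2',cv2.resize(np.hstack([a,b]),(800,400)))
for n,cc,i,w in(('w',c,im,(40,300,120,420)),('t',ct,it,(150,260,215,345))):
    h=cv2.cvtColor(i,cv2.COLOR_RGB2HSV);m=np.zeros(h.shape[:2],bool);m[w[0]:w[1],w[2]:w[3]]=1
    m&=(h[...,0]>18)&(h[...,0]<34)&(h[...,1]>140)
    if n=='w': m&=cloud(c,D)[...,2]>.055
    else: m&=cloud(ct,Dt)[...,2]>.055
    k,_=cv2.findContours(m.astype(np.uint8),0,1);k=max(k,key=cv2.contourArea);e=cv2.fitEllipse(cv2.convexHull(k));print(n,e,ray(cc,*e[0],.083))
print(bot.sense()['tcp_pos'],bot.sense()['force'])
```

```text
w ((313.87432861328125, 228.53224182128906), (76.266845703125, 94.03019714355469), 111.10929870605469) [ 0.5022 -0.1901  0.083 ]Traceback (most recent call last):
  File "<stdin>", line 11, in <module>
ValueError: max() iterable argument is empty
```

View pics/c2.png

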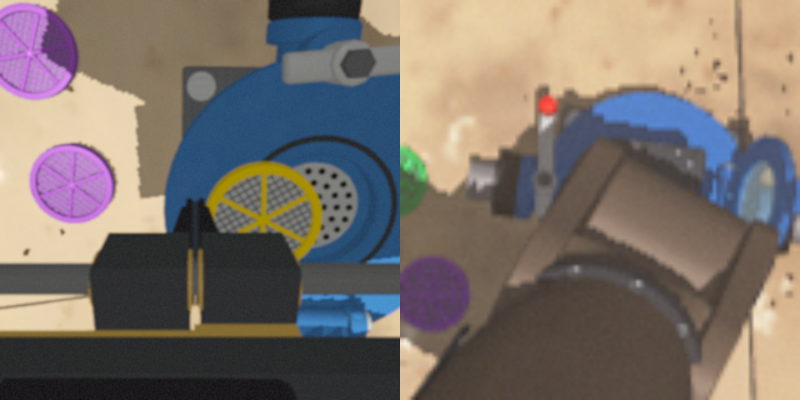

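The finger (crop (195,225)) is in contact behind the screen, whose hub is at crop (264,217). The groove's top is at (325,137) and its right edge at (397,225).

Run:
```python
from h import *
c=cam('wrist');px=lambda x,y:(100+x*.8,60+y*.8)
s=ray(c,*px(264,217),.083);print('hub',s)
pts=[ray(c,*px(*p),.075)[:2] for p in((325,137),(270,152),(370,160),(397,225))]
from scipy.optimize import least_squares
f=least_squares(lambda p:np.hypot(*(np.array(pts)-p).T)-.040,[.53,-.2]);print('seat',f.x,f.fun)
u=f.x-s[:2];a=np.arctan2(u[1],u[0]);print(np.hypot(*u),a)
pv=ray(c,*px(357,60),.1);print('pivot',pv, np.hypot(*(pv[:2]-f.x)),-np.arctan2(*(pv[:2]-f.x)))
t=bot.sense()['tcp_pos'][:2]
print('tip->screen',s[:2]-t)
```

```text
hub [ 0.4998 -0.1933  0.083 ]
seat [ 0.5307 -0.198 ] [ 0.0006  0.0034 -0.0031  0.0043]
0.03126851956670698 -0.14991737310028655
pivot [ 0.5414 -0.1207  0.1   ] 0.07802694439218744 -0.13666479545668767
tip->screen [ 0.0357 -0.0026]
```

Emit:
apply_moves(
  series=[0,0.004,0,0,0,0,1,0,0.007,0,0,0,0,1,0,0.01,0,0,0,0,1,0,0.013,0,0,0,0,1,0,0.016,0,0,0,0,1,0,0.018,0,0,0,0,1,0,0.02,0,0,0,0,1,0,0.022,0,0,0,0,1,0,0.024,0,0,0,0,1,0,0.026,0,0,0,0,1,0,0.028,0,0,0,0,1,0,0.03,0,0,0,0,1,0,0.031,0,0,0,0,1,0,0.031,0,0,0,0,1],
)

```text
clock: 5.35
tcp_pos: [0.4949, -0.1953, 0.0786]
eef_rot: [[0.148, 0.989, 0.0], [0.989, -0.148, 0.0], [0.0, 0.0, -1.0]]
force: [-0.7, 0.2, 0.4]
grip_width: 0.006
gripper_force: 0.0
```

Run:
```python
from h import *
c=cam('wrist');im,D=bot.get_image('wrist')
np.savez('pics/w3.npz',im=im,D=D,K=c[0],R=c[1],o=c[2])
save('c3',cv2.resize(im[60:380,100:420],(500,500)))
P=cloud(c,D);h=cv2.cvtColor(im,cv2.COLOR_RGB2HSV)
m=(h[...,0]>18)&(h[...,0]<34)&(h[...,1]>140)&(P[...,2]>.05)&(P[...,2]<.1);m[260:]=0
q=P[m];A=np.c_[q[:,:2]-[.531,-.1985],np.ones(len(q))];print(len(q),np.linalg.lstsq(A,q[:,2],rcond=None)[0],q[:,2].min(),q[:,2].max());print(bot.sense()['force'])
```

```text
1853 [0.0046 0.0033 0.074 ] 0.0683295903004 0.09163673905894013
[-0.092   0.3216  0.2727]
```

View pics/c3.png

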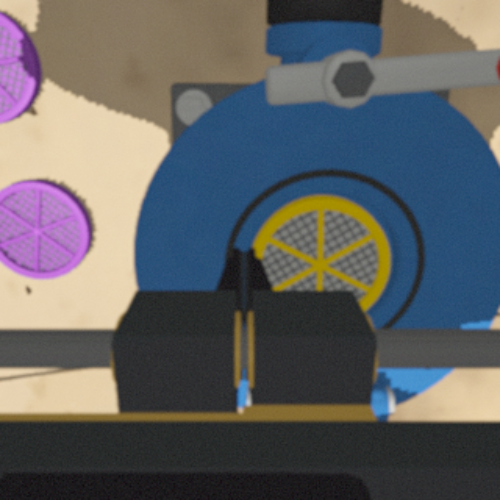

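The screen is seated: its plane fit is flat (tilt under 0.005) with its top at z = 0.074, 1 mm below the flange as specified. The hub is at crop (320,264), centred in the groove. Next I'll lift off and go behind the cover.

Emit:
apply_moves(
  series=[0,-0.003,-0.03,0,0,0,1,0,0,-0.08,0,0,0,1,0,0.01,-0.13,0,0,0,1,0,0.02,-0.175,0,0,0,1,-0.05,0.036,-0.175,0,0,0,1,-0.1,0.036,-0.175,0,0,0,1,-0.145,0.036,-0.175,0,0,0,1,-0.16,0.036,-0.165,0,0,0,1,-0.16,0.036,-0.165,0,0,0,1],
)

```text
clock: 6.3
tcp_pos: [0.5056, -0.3603, 0.2417]
eef_rot: [[0.151, 0.989, -0.002], [0.989, -0.151, 0.002], [0.001, -0.002, -1.0]]
force: [-0.1, 0.8, 0.6]
grip_width: 0.002
gripper_force: 0.0
```

Run:
```python
from h import *
c=cam('wrist');im,D=bot.get_image('wrist');save('c4',im)
h=cv2.cvtColor(im,cv2.COLOR_RGB2HSV);P=cloud(c,D)
b=(h[...,0]>100)&(h[...,0]<125)&(h[...,1]>90)&(D>0)
yf=np.array([.14,.99]);xf=np.array([.99,-.14]);q=P[b];F=np.c_[(q[:,:2]-[.531,-.1985])@xf,(q[:,:2]-[.531,-.1985])@yf,q[:,2]]
F=F[(F[:,2]>.09)&(F[:,1]<-.05)&(F[:,1]>-.2)&(abs(F[:,0])<.1)]
for z in np.arange(.095,.23,.01):
    a=F[abs(F[:,2]-z)<.005]
    if len(a)>5:print(round(z,3),len(a),a.min(0),a.max(0),np.median(a,0))
print(bot.sense()['tcp_pos'],bot.sense()['joint_positions'])
```

```text
0.095 193 [-0.032  -0.0645  0.09  ] [ 0.0252 -0.0556  0.0997] [-0.0049 -0.0609  0.0915]
0.105 143 [-0.0344 -0.0664  0.1   ] [ 0.0248 -0.0626  0.11  ] [-0.0028 -0.065   0.1063]
0.115 275 [-0.0435 -0.0715  0.1101] [ 0.0348 -0.0659  0.1198] [-0.0048 -0.0686  0.1157]
0.125 183 [-0.0444 -0.0748  0.12  ] [ 0.0406 -0.0701  0.13  ] [ 0.0158 -0.0719  0.1243]
0.135 165 [-0.0495 -0.079   0.1301] [ 0.0438 -0.0732  0.1399] [ 0.0238 -0.0759  0.135 ]
0.145 157 [-0.05   -0.0825  0.14  ] [ 0.0432 -0.077   0.1499] [ 0.0263 -0.0797  0.1453]
0.155 184 [-0.0493 -0.0909  0.15  ] [ 0.0423 -0.0807  0.16  ] [ 0.0246 -0.0833  0.1556]
0.165 291 [-0.0477 -0.0954  0.1602] [ 0.0405 -0.0841  0.17  ] [ 0.0174 -0.0873  0.1657]
0.175 562 [-0.043  -0.1027  0.17  ] [ 0.0356 -0.0874  0.18  ] [-0.0004 -0.091   0.1755]
0.185 547 [-0.0328 -0.1025  0.18  ] [ 0.0246 -0.0919  0.19  ] [-0.0028 -0.0951  0.184 ]
0.195 183 [-0.016  -0.1075  0.1901] [ 0.0079 -0.0954  0.2   ] [-0.0036 -0.0981  0.195 ]
0.205 321 [-0.0154 -0.1075  0.2   ] [ 0.0076 -0.0993  0.2044] [-0.0035 -0.1034  0.2023]
[ 0.5061 -0.3589  0.2425] [-0.7234  0.46    1.5342  0.0003  1.1496 -0.5732]
```

View pics/c4.png

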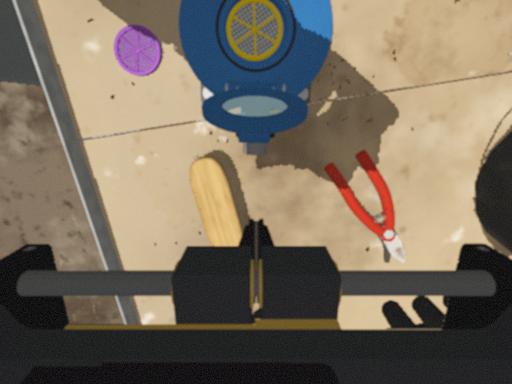

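The cover's ear edge is at pixel (256,148). By depth it's at filter y ≈ -107 mm, z ≈ 0.204, so θ ≈ 1.93, which matches the top view. I'm behind it with clear space to descend.

Emit:
apply_moves(
  series=[0.0,0,0.04,0,0,0,1,0.0,0,0.0695,0,0,0,1,0.015,0,0.0695,0,0,0,1,0.03,0,0.0695,0,0,0,1,0.04,0,0.0675,0,0,0,1,0.05,0,0.0645,0,0,0,1,0.06,0,0.0615,0,0,0,1,0.07,0,0.0585,0,0,0,1,0.08,0,0.0555,0,0,0,1,0.09,0,0.0525,0,0,0,1,0.102,0,0.0505,0,0,0,1,0.114,0,0.049,0,0,0,1],
)

```text
clock: 7.55
tcp_pos: [0.5237, -0.2453, 0.1948]
eef_rot: [[0.148, 0.989, 0.0], [0.989, -0.148, 0.0], [0.0, 0.0, -1.0]]
force: [0.1, -1.2, 0.2]
grip_width: 0.003
gripper_force: 0.5
```

```bash
cat > cov.py <<'E'
from h import *
c=cam('wrist');im,D=bot.get_image('wrist');save('last',im)
h=cv2.cvtColor(im,cv2.COLOR_RGB2HSV);P=cloud(c,D)
b=(h[...,0]>100)&(h[...,0]<125)&(h[...,1]>90)&(D>0)
yf=np.array([.14,.99]);xf=np.array([.99,-.14]);q=P[b];F=np.c_[(q[:,:2]-[.531,-.1985])@xf,(q[:,:2]-[.531,-.1985])@yf,q[:,2]]
F=F[(F[:,2]>.07)&(abs(F[:,0])<.06)&(abs(F[:,1])<.12)]
for y in np.arange(-.08,.1,.015):
    a=F[abs(F[:,1]-y)<.0075]
    if len(a)>5:print(round(y,3),len(a),'x',a[:,0].min(),a[:,0].max(),'z',np.percentile(a[:,2],[2,50,98]))
s=bot.sense();r=s['tcp_pos'][:2]-[.531,-.1985];print('tip xf,yf,z',r@xf,r@yf,s['tcp_pos'][2],s['force'],s['clock'])
E
python3 cov.py
```

```text
-0.065 159 x -0.05939727738740186 0.054701722518513095 z [0.0742 0.0755 0.0772]
-0.05 1971 x -0.059937170770010255 0.059897348885803385 z [0.0743 0.076  0.1369]
-0.035 2993 x -0.059963963808392404 0.05992027219229462 z [0.0743 0.165  0.2058]
-0.02 1147 x -0.05999721669369761 0.0599258763108545 z [0.074  0.0758 0.3184]
-0.005 764 x -0.05997284234112736 0.05997899678972622 z [0.0739 0.0756 0.0771]
0.01 846 x -0.05993302849698329 0.05994874458816286 z [0.074  0.0756 0.0771]
0.025 1270 x -0.05998744491135613 0.05999073402154279 z [0.074  0.0757 0.0771]
0.04 1850 x -0.059969112827146454 0.059971600982978795 z [0.0742 0.0756 0.0772]
0.055 1960 x -0.05994936760782085 0.05987737629823351 z [0.0741 0.0756 0.0772]
0.07 1009 x -0.052828289096956325 0.05011416878359846 z [0.0741 0.0755 0.0771]
0.085 54 x -0.010878683669699737 0.009750127492698404 z [0.0737 0.0755 0.0767]
tip xf,yf,z -0.0007306521125832443 -0.04580370874168956 0.19497879140978633 [-0.1045  1.4589  0.6456] 7.6
```

Emit:
apply_moves(
  series=[0.014,0,0.0045,0,0,0,1,0.028,0,0.01,0,0,0,1,0.041,0,0.018,0,0,0,1,0.0524,0,0.027,0,0,0,1,0.0625,0,0.0377,0,0,0,1,0.071,0,0.0497,0,0,0,1,0.0785,0,0.0627,0,0,0,1,0.082,0,0.07,0,0,0,1,0.084,0,0.0765,0,0,0,1,0.086,0,0.084,0,0,0,1,0.087,0,0.091,0,0,0,1,0.087,0,0.096,0,0,0,1,0.087,0,0.1,0,0,0,1,0.087,0,0.1,0,0,0,1],
)

```text
clock: 9.0
tcp_pos: [0.5363, -0.1602, 0.0942]
eef_rot: [[0.148, 0.989, -0.001], [0.989, -0.148, 0.0], [0.0, -0.001, -1.0]]
force: [-0.0, -0.5, -0.5]
grip_width: 0.003
gripper_force: 0.0
```

```bash
python3 cov.py
```

```text
-0.035 63 x -0.003844428567740713 0.001566836380550063 z [0.0856 0.0885 0.0911]
0.01 112 x -0.0599726570009494 0.05989655222026025 z [0.0746 0.0756 0.0769]
0.025 1449 x -0.05999323272828268 0.0599801020596683 z [0.0746 0.0761 0.089 ]
0.04 3232 x -0.05998402239866441 0.059955016697865356 z [0.0745 0.0762 0.0884]
0.055 3425 x -0.05997036843670595 0.05995788986520193 z [0.0744 0.0759 0.1183]
0.07 1107 x -0.05307306809779153 0.0498975870197818 z [0.0742 0.0759 0.1967]
0.085 442 x -0.021672003901778474 0.013166821539650436 z [0.0714 0.0755 0.0768]
tip xf,yf,z 6.341786752496225e-05 0.03863302986862924 0.09451652339760114 [ 0.236  -0.5022  0.2473] 9.05
```

Emit:
apply_moves(
  series=[0,0,0.002,0,0,0,1,0,0,0.004,0,0,0,1,0,0,0.006,0,0,0,1,0,0,0.007,0,0,0,1,0,0,0.007,0,0,0,1],
)

```text
clock: 9.55
tcp_pos: [0.5364, -0.1601, 0.0875]
eef_rot: [[0.148, 0.989, -0.0], [0.989, -0.148, 0.0], [0.0, -0.0, -1.0]]
force: [-0.1, 0.5, -0.2]
grip_width: 0.007
gripper_force: 0.0
```

```bash
python3 cov.py | tail -8
```

```text
-0.035 9 x -0.003599018308730001 -0.0020993371999854958 z [0.0849 0.0864 0.0884]
0.01 94 x -0.059988695839070585 0.05993993200865185 z [0.0744 0.0757 0.0771]
0.025 1042 x -0.05997568638991626 0.05994917291665383 z [0.0744 0.0758 0.0882]
0.04 3316 x -0.05998599736134469 0.05995859035650581 z [0.0745 0.0762 0.0883]
0.055 3605 x -0.059980341569184074 0.059710904583136715 z [0.0744 0.0759 0.1111]
0.07 1153 x -0.05313898779257713 0.05070921153350841 z [0.0743 0.0759 0.1907]
0.085 486 x -0.02366071837710926 0.013539273987987033 z [0.071  0.0755 0.0768]
tip xf,yf,z 4.041764973768518e-05 0.03879207032732785 0.0875456863575827 [0.5177 0.7671 0.03  ] 9.6
```

Emit:
apply_moves(
  series=[0,0,-0.04,0,0,0,1,0,0.01,-0.09,0,0,0,1,0,0.02,-0.13,0,0,0,1,0,0.02,-0.15,0,0,0,1,0,0.02,-0.15,0,0,0,1],
)

```text
clock: 10.1
tcp_pos: [0.5573, -0.1634, 0.2407]
eef_rot: [[0.148, 0.989, 0.005], [0.989, -0.148, -0.002], [-0.001, 0.005, -1.0]]
force: [-0.1, -0.2, -1.5]
grip_width: 0.007
gripper_force: 0.0
```

Run:
```python
from h import *
c=cam('wrist');im,D=bot.get_image('wrist');P=cloud(c,D);np.savez('pics/w5.npz',im=im,D=D,K=c[0],R=c[1],o=c[2])
save('c5',cv2.resize(im[60:260,110:410],(780,520)))
h=cv2.cvtColor(im,cv2.COLOR_RGB2HSV)
red=((h[...,0]<8)|(h[...,0]>172))&(h[...,1]>140)&(P[...,2]>.07)
k,_=cv2.findContours(red.astype(np.uint8),0,1);k=max(k,key=cv2.contourArea);e=cv2.minEnclosingCircle(k);print('pin',e,ray(c,*e[0],.113))
yf=np.array([.14,.99]);xf=np.array([.99,-.14]);X=(P[...,0]-.531)*.99-(P[...,1]+.1985)*.14;Y=(P[...,0]-.531)*.14+(P[...,1]+.1985)*.99
for y in(.0,.015,.03,.04,.045,.055,.06):
  m=(abs(Y-y)<.003)&(abs(X)<.01)&(D>0)&(D<.6);a=P[m][:,2];print(y,len(a),np.percentile(a,[5,50,95]) if len(a) else '')
```

```text
pin ((287.0806579589844, 143.66128540039062), 6.978771686553955) [ 0.597  -0.1244  0.113 ]
0.0 70 [0.0834 0.0841 0.0854]
0.015 79 [0.083  0.0843 0.0852]
0.03 71 [0.0876 0.0902 0.0915]
0.04 83 [0.0857 0.0877 0.0889]
0.045 93 [0.0849 0.0862 0.0884]
0.055 100 [0.0845 0.0856 0.3422]
0.06 1403 [0.0853 0.3433 0.3639]
```

View pics/c5.png

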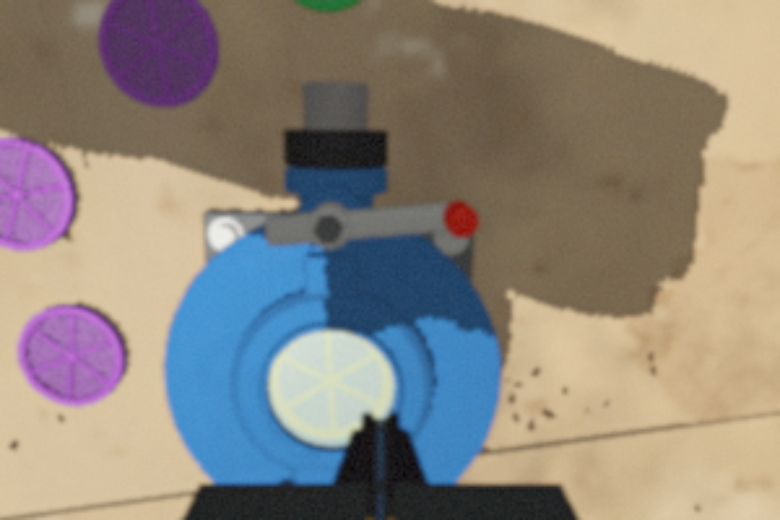

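The cover lies flat: the ear's top is at about 0.0855, and the window shows the screen under it. The pin is at pixel (287,144), world (0.597,-0.124), 55 mm from the pivot. I'll work out the arc for the push.

Run:
```python
from h import *
s=bot.sense();R=np.array(s['eef_rot']).reshape(3,3);p0=s['tcp_pos'];y0=np.arctan2(R[1,0],R[0,0])
pv=np.array([.542,-.1222])
def row(phi,g,z):
    F=pv+.0555*np.array([np.cos(phi),np.sin(phi)])-(.017+g)*np.array([-np.sin(phi),np.cos(phi)])
    t=np.r_[F,z]-p0; t=t@np.c_[[np.cos(y0),np.sin(y0),0],[np.sin(y0),-np.cos(y0),0],[0,0,-1]]
    print(round(phi,2),np.round(t*1000,1),'turn',round(-np.degrees(phi+np.pi/2-y0),1))
row(-.05,.012,.24);row(-.05,.012,.1)
for phi in np.linspace(-.05,1.43,13): row(phi,0,.1)
row(1.47,0,.1)
```

```text
-0.05 [15.  37.7 -1.4] turn -5.7
-0.05 [ 15.   37.7 138.6] turn -5.7
-0.05 [ 26.9  36.5 138.6] turn -5.7
0.07 [ 34.   37.5 138.6] turn -12.7
0.2 [ 41.1  37.6 138.6] turn -19.8
0.32 [ 48.2  36.8 138.6] turn -26.9
0.44 [ 55.2  35.1 138.6] turn -33.9
0.57 [ 61.9  32.6 138.6] turn -41.0
0.69 [ 68.3  29.3 138.6] turn -48.1
0.81 [ 74.2  25.3 138.6] turn -55.1
0.94 [ 79.5  20.5 138.6] turn -62.2
1.06 [ 84.2  15.2 138.6] turn -69.3
1.18 [ 88.2   9.2 138.6] turn -76.3
1.31 [ 91.5   2.9 138.6] turn -83.4
1.43 [ 94.   -3.8 138.6] turn -90.5
1.47 [ 94.6  -6.1 138.6] turn -92.7
```

Emit:
apply_moves(
  series=[0.008,0.03,0,0,0,-5.7,1,0.015,0.0377,0.05,0,0,-5.7,1,0.015,0.0377,0.1,0,0,-5.7,1,0.015,0.0377,0.1386,0,0,-5.7,1,0.015,0.0377,0.1386,0,0,-5.7,1,0.021,0.037,0.1386,0,0,-5.7,1,0.027,0.0365,0.1386,0,0,-5.7,1,0.034,0.0375,0.1386,0,0,-12.7,1,0.0411,0.0376,0.1386,0,0,-19.8,1,0.0482,0.0368,0.1386,0,0,-26.9,1,0.0552,0.0351,0.1386,0,0,-33.9,1,0.0619,0.0326,0.1386,0,0,-41,1,0.0683,0.0293,0.1386,0,0,-48.1,1,0.0742,0.0253,0.1386,0,0,-55.1,1,0.0795,0.0205,0.1386,0,0,-62.2,1,0.0842,0.0152,0.1386,0,0,-69.3,1,0.0882,0.0092,0.1386,0,0,-76.3,1,0.0915,0.0029,0.1386,0,0,-83.4,1,0.0915,0.0029,0.1386,0,0,-83.4,1],
)

```text
clock: 12.05
tcp_pos: [0.5731, -0.0724, 0.1012]
eef_rot: [[-0.966, 0.259, 0.003], [0.259, 0.966, -0.001], [-0.003, 0.0, -1.0]]
force: [-0.0, -0.1, 0.3]
grip_width: 0.003
gripper_force: 0.0
```

```bash
cat > pin.py <<'E'
from h import *
pv=np.array([.542,-.1222])
for n in('wrist','top'):
    c=cam(n);im,D=bot.get_image(n);P=cloud(c,D);save('pin_'+n,im)
    h=cv2.cvtColor(im,cv2.COLOR_RGB2HSV)
    red=((h[...,0]<8)|(h[...,0]>172))&(h[...,1]>140)&(P[...,2]>.07)&(P[...,2]<.13)&(np.hypot(P[...,0]-pv[0],P[...,1]-pv[1])<.09)
    k,_=cv2.findContours(red.astype(np.uint8),0,1)
    if not k: print(n,'none');continue
    k=max(k,key=cv2.contourArea);e=cv2.minEnclosingCircle(k);p=ray(c,*e[0],.113);d=p[:2]-pv;print(n,e,p,np.hypot(*d),'catch',np.arctan2(d[1],d[0])+.145)
s=bot.sense();print(s['tcp_pos'],s['force'],s['clock'])
E
python3 pin.py
```

```text
wrist ((254.90225219726562, 209.12030029296875), 15.160196304321289) [ 0.5514 -0.067   0.113 ] 0.05599720106989811 catch 1.5474599178588937
top none
[ 0.5734 -0.0729  0.1006] [ 0.0781  0.0527 -0.2566] 12.15
```

Emit:
apply_moves(
  series=[0.002,0,0,0,0,0,1,0.004,0,0,0,0,-2,1,0.005,-0.001,0,0,0,-4,1,0.006,-0.001,0,0,0,-6,1,0.006,-0.001,0,0,0,-7,1],
)

```text
clock: 12.65
tcp_pos: [0.5685, -0.0724, 0.0997]
eef_rot: [[-0.99, 0.143, 0.004], [0.143, 0.99, -0.0], [-0.004, 0.001, -1.0]]
force: [7.7, 3.2, -2.1]
grip_width: 0.002
gripper_force: 3.5
```

```bash
python3 pin.py
```

```text
wrist ((260.0, 211.0), 15.297158241271973) [ 0.5473 -0.0666  0.113 ] 0.05582602590826475 catch 1.6211635519123708
top none
[ 0.5684 -0.0724  0.0996] [ 7.2011  3.6567 -1.5427] 12.75
```

It's pressing against the stop: 8 N, where 1 N turns the catch. I'll back off and check.

Emit:
apply_moves(
  series=[-0.005,0,0,0,0,0,1,-0.015,0,0,0,0,0,1,-0.018,0,-0.04,0,0,0,1,-0.018,0.0,-0.09,0,0,0,1,-0.018,-0.03,-0.13,0,0,0,1,0.02,-0.07,-0.15,0,0,0,1,0.06,-0.1,-0.15,0,0,0,1,0.06,-0.1,-0.15,0,0,0,1,0.06,-0.1,-0.15,0,0,0,1],
)

```text
clock: 13.65
tcp_pos: [0.4927, -0.164, 0.2497]
eef_rot: [[-0.99, 0.144, 0.001], [0.144, 0.99, -0.0], [-0.001, -0.0, -1.0]]
force: [1.3, -0.4, 0.3]
grip_width: 0.005
gripper_force: 0.0
```

```bash
python3 pin.py
python3 - <<'E'
import cv2,numpy as np
from h import *
a=cv2.imread('pics/pin_wrist.png')
im,_=bot.get_image('scene');b=cv2.cvtColor(im,cv2.COLOR_RGB2BGR)
cv2.imwrite('pics/c6.png',np.hstack([cv2.resize(a,(400,300)),cv2.resize(b[150:285,180:360],(400,300))]))
E
```

```text
wrist ((342.3823547363281, 214.26470947265625), 7.645457744598389) [ 0.5455 -0.0689  0.113 ] 0.053390919901381236 catch 1.6502375107797693
top none
[ 0.494 -0.163  0.249] [-0.3555  0.3027  0.259 ] 13.75
```

View pics/c6.png

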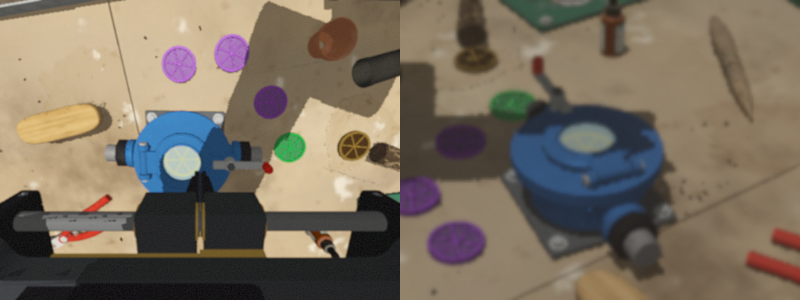

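The handle, from pivot (230,166) to pin (267,168), lies along the pipe axis, with the toe over the ear at (215,163). The cover is flat, the screen shows under its window, and nothing else has moved.

```bash
python3 -c "
from rig import bot
print(bot.hand_in())"
```

```text
the job is handed in; nothing more can be done
None
```

I handed the job in at about 14 s: the screen is seated flat, the cover is shut, and the catch is turned to its stop with its toe over the cover's ear. The last camera views showed nothing else moved, and the judge's verdict was not returned.

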